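Roll the trim strip home on a clamped panel

TASK

Draw the hand roller out of its rack by the ball knob and let go of it on the open bench, then take it afresh by the orange grip block over its wheel. With the knob end raised, roll the wheel along the trim strip on the panel's upper edge, from one end to the other, with firm but never crushing pressure, until every section sits fully home (feel for the edge: nobody has measured how high the panel is clamped); press with the roller only, not with the gripper. Finally lay the roller back on the open bench, standing on its wheel and knob, let go, and leave all the other things where they are.

Things in the scene. Friction and masses are not known exactly. Their poses are not given: they have to be found in the camera images.
- roller: Hand roller, 0.42 kg, 190 mm long. Origin: on the bench right below the wheel's axle when it rests on wheel and ball knob (its frame is then level). x: from knob towards wheel (rolling direction), y: along the axle, z up. Steel yoke 46 mm wide (y), its crown ends at z = 62 mm; on it an orange grip block. A bent steel stem, 14 mm thick, leads back and down to a red knob.
- roller_grip (a point): Grip point in the orange block, at (0, 0, 88) mm in the roller's frame. The block is 56 mm (x) by 36 mm (y), from z = 62 to 102 mm; take it across its 36 mm from above.
- roller_knob (a point): Centre of the red ball knob, 40 mm diameter, at (-140, 0, 20) mm in the roller's frame. A ball turns easily between fingers: good to draw the roller by, not to press with. Its bottom is level with the wheel's: when rolling on an edge pitch the roller nose-down by 10 to 15 degrees to keep the knob off it.
- roller_axle (a point): Centre of the dark rubber wheel, at (0, 0, 25) mm in the roller's frame; wheel 50 mm diameter, 34 mm wide.
- rack: Fixed blue tool rack without floor; origin on the bench. Open mouth faces its -x (about world -y). Side walls 130 mm high, inner faces at y = +-42 mm, x = -55 to 45 mm; back wall at x = 43 mm; roof of 8 mm steel bars at z = 122 to 130 mm. The roller starts in it, axle within 10 mm of its origin, head under the bars, knob 85 mm out of the mouth. The head is clear when the roller's origin is beyond x = -100 mm.
- clamp: Two red clamp blocks fixed to the bench (45 mm high, out to x = +-43 mm, black knobs to x = 70) holding a wooden panel on edge, 26 mm thick (x), 204 mm long (y), centred on this origin (on the bench). On its upper edge a trim strip: six sections along y, 28 mm wide, 30 mm long, grey and white. Over 40 N from the roller crushes the edge.
- below_end0 (a point): On the bench right below the strip's end at section 0: (0, -90, 0) mm in the clamp's frame. The height at which the panel is clamped varies and is not measured: a fully seated strip's top lies 93 to 131 mm above the bench; find it by touch.
- below_end5 (a point): On the bench right below the strip's end at section 5: (0, 90, 0) mm in the clamp's frame. Beyond each end of the strip stands a fixed aluminium end block, 12 mm long (centres at y = -96 and +96 mm), 28 mm wide, its top level with a fully seated strip.
- wheel (a joint): Turning angle of the roller's wheel about its axle, rad (unlimited).
- strip0 (a joint): How far trim section 0 (centre at y = -75 mm in the clamp's frame) has been pushed down, m: 0 = standing 5 mm proud, 0.005 = fully home. It moves straight down only under more than about 9 N, and stays where it is left.
- strip1 (a joint): How far trim section 1 (centre at y = -45 mm in the clamp's frame) has been pushed down, m: 0 = standing 5 mm proud, 0.005 = fully home. It moves straight down only under more than about 9 N, and stays where it is left.
- strip2 (a joint): How far trim section 2 (centre at y = -15 mm in the clamp's frame) has been pushed down, m: 0 = standing 5 mm proud, 0.005 = fully home. It moves straight down only under more than about 9 N, and stays where it is left.
- strip3 (a joint): How far trim section 3 (centre at y = 15 mm in the clamp's frame) has been pushed down, m: 0 = standing 5 mm proud, 0.005 = fully home. It moves straight down only under more than about 9 N, and stays where it is left.
- strip4 (a joint): How far trim section 4 (centre at y = 45 mm in the clamp's frame) has been pushed down, m: 0 = standing 5 mm proud, 0.005 = fully home. It moves straight down only under more than about 9 N, and stays where it is left.
- strip5 (a joint): How far trim section 5 (centre at y = 75 mm in the clamp's frame) has been pushed down, m: 0 = standing 5 mm proud, 0.005 = fully home. It moves straight down only under more than about 9 N, and stays where it is left.
- screwdriver: Screwdriver lying on the bench beside the panel; origin at the middle of its underside (tools: on their long axis). A bystander: leave it alone.
- hammer: Hammer lying on the bench; origin at the middle of its underside (tools: on their long axis). A bystander: leave it alone.
- wrench: Wrench lying on the bench; origin at the middle of its underside (tools: on their long axis). A bystander: leave it alone.
- can: Green metal can, 70 mm diameter, 110 mm high; origin at the middle of its underside (tools: on their long axis). A bystander: leave it alone.
- glue: White bottle, 56 mm diameter, 150 mm high; origin at the middle of its underside (tools: on their long axis). A bystander: leave it alone.
- offcut: Wood offcut 60 x 140 x 22 mm; origin at the middle of its underside (tools: on their long axis). A bystander: leave it alone.
- mug: Blue mug, 80 mm diameter, 90 mm high; origin at the middle of its underside (tools: on their long axis). A bystander: leave it alone.
There are look-alikes about, which are no part of the job. What is shaped like the roller but green or turquoise is not meant.

How it is judged:
By the outcome, as a careful person would: the job done as asked, in the order asked, and still so for the second after the job is handed in, with the robot touching nothing.
It also fails if it takes over 72 s, if anything falls off the work surface, if the arm or the gripper's body presses on something with over 40 N, if the wrist force passes 120 N, or if a joint passes its speed limit or range.

ROBOT

A 6-joint arm with a two-finger parallel gripper is mounted at the origin on the work surface. World frame = base frame: x ahead of the robot, y to its left, z up, the work surface at z = 0. Lengths are in m, angles in rad, forces in N, time in s.
With the tool pointing down it reaches from about 0.25 to 0.85 m from the base axis. Payload 12.5 kg.
Tool frame: the origin (TCP) lies midway between the tips of the shut fingers; the grasp point (between the pads) lies 19 mm behind it; y points along the fingers, x is the direction in which the jaws open and shut, and the axes are right-handed (so a half turn about y gives the same grasp; the last joint's range is limited). The gripper opens to 93 mm and grips with 3 to 60 N. Pads are 15 mm wide; open, the fingers measure 128 mm over their backs; the gripper's body (75 mm by 188 mm) begins 65 mm behind the grasp point.
Start: joints at [-1.384, 0.351, 1.652, -0, 1.139, -0.085], TCP at [0.148, -0.53, 0.219] pointing down, gripper open.
Joint ranges: [-2.75, 2.75], [-0.79, 2.1], [0.01, 2.65], [-1.57, 4.71], [0.07, 3.14], [-2.87, 2.87]. Speed limits (rad/s): [2.22, 2.22, 2.79, 3.14, 3.14, 3.14].

INTERFACE

Orientations are given as [roll, pitch, yaw] about the fixed x, y, z axes, in that order (R = Rz(yaw) Ry(pitch) Rx(roll)).
In Python, from station import get_state, eyes, workorder gives the robot as it stands.
- The arm moves only by the tool apply_moves, never from a script. Its argument "rows" is one flat list of numbers, 7 for each row, row after row: the shift along the tool's x, y, z each as a share of 0.6 m, from -1 to 1, then the turn, a rotation vector about the tool's x, y, z each as a share of 180 degrees, from -1 to 1, then the opening, from 0 (shut) to 1 (fully open). In form: [x, y, z, wx, wy, wz, hand, x, y, z, wx, wy, wz, hand, ...]. A call has 1 to 12 rows; each row shifts and turns the commanded pose from where the row before left it, along the tool's axes as they then stand; what a row does not reach is not made up. A row lasts 1/10 s, in which the tool goes at most 50 mm and 8.59 degrees, less where a joint would pass 70% of its speed; a pose out of reach is approached as far as the arm can. A call with a number of a shift or a turn outside -1 to 1 is refused whole. A call with a gripper value outside its range is refused whole. The fingers move at their own pace and stop on an object; "newtons" is the grip in N (left out, the last holds). Time passes only in rows, so rows that do not move let the fingers close. It gives the time, the measured TCP pose, the force and the opening at its end, in the units of the state.
- get_state(): the state, without advancing time (a new reading comes with each control period).
- eyes.capture(name): name is "scene" or "top" or "wrist"; returns (picture, depth): 420x560x3 uint8, red, green, blue; 420x560 float32, m along the optical axis (not along the pixel's ray), 0 where there is no reading.
- eyes.camera_model(name): a dict with "K" (3x3 intrinsics, pixels), "k1" (the pictures are not rectified: a ray, as slopes to the right and down, at radius r is drawn at 1 + k1 r^2 times it, then the intrinsics apply), "view" (4x4, takes a point from world to camera coordinates); the wrist camera has in their place "mount" (4x4, takes a point from camera to tool coordinates, whose origin is the TCP and whose axes are the tool frame's). Camera axes: x right, y down, z forward; pixel columns grow to the right and rows downward; lengths in m; the calibration is good to about 2 mm. A picture is of the moment at which its call begins: read the wrist's pose just before it. camera_model takes no time and is no camera call.
- workorder.job_done(): hands the job in, once; it reports no verdict.
The state is a dict: "time": time; "qpos": joint angles; "qvel": joint speeds; "effort": joint torques, N m; "ee_pos": TCP position; "tcp_rot": TCP orientation; "contact_force": force on the tool from outside, world axes, zero at the start; "moment": the same for the moment, N m; "width": finger opening in m.
Only numpy, scipy, OpenCV 4.12 (cv2) and the standard library are available. Lean on these libraries where they do the work, as an engineer would, in place of code of your own. Each camera call takes 0.05 s, during which the arm holds its last target.

## Working session

There is one attempt and no reset: what is moved stays moved. The work goes in short steps, Python scripts to look and compute and a tool call to move; the robot and the scene stay as the last step left them, time stands still between calls to the robot, and variables do not carry over. Pictures are saved under pics/ and viewed, and the job is handed in when it is done.

Besides the shell and the picture viewer there is one more tool, called after "Call:" in YAML: its name, and indented under it one key for each argument. apply_moves: Moves the arm, as the interface text tells. Its arguments: {"type":"object","properties":{"rows":{"type":"array","items":{"type":"number"}},"newtons":{"type":"number"}},"required":["rows"]}

```bash
ls; mkdir -p pics
python3 - <<'E'
from station import get_state, eyes, workorder
import cv2,json
s=get_state();print(s)
for n in("scene","top"):
    p,d=eyes.capture(n);cv2.imwrite(f"pics/{n}0.png",cv2.cvtColor(p,cv2.COLOR_RGB2BGR))
    import numpy as np;np.save(f"pics/{n}0_d.npy",d);np.save(f"pics/{n}0.npy",p)
    print(n,eyes.camera_model(n))
print(eyes.camera_model("wrist"))
E
```

```text
pics
{'time': 0.0, 'qpos': array([-1.38359322e+00,  3.51238708e-01,  1.65245607e+00, -1.89312069e-05,
        1.13912205e+00, -8.46105034e-02]), 'qvel': array([2.73180016e-04, 5.55038268e-05, 9.44656037e-04, 8.38383993e-05,
       2.36317009e-04, 1.88103463e-03]), 'effort': array([ 5.66395265e-04, -4.97317886e+01, -2.85250926e+01,  6.99176872e-02,
        2.57538445e-02, -1.17582154e-04]), 'ee_pos': array([ 0.14760914, -0.52944026,  0.21808793]), 'tcp_rot': array([-1.57071000e+00,  1.22124510e-03, -1.29897473e+00]), 'contact_force': array([ 0.18371224, -0.49939153,  0.77684202]), 'moment': array([-0.01494518, -0.01312081, -0.0218087 ]), 'width': 0.09309552247290417}
scene {'K': array([[513.45294587,   0.        , 270.67491653],
       [  0.        , 513.45294587, 214.24677406],
       [  0.        ,   0.        ,   1.        ]]), 'k1': 0.009714858777272538, 'view': array([[ 0.55816826,  0.8295731 , -0.016021  , -0.32393678],
       [ 0.44679949, -0.31678174, -0.8366717 , -0.15708035],
       [-0.6991555 ,  0.45984542, -0.54747035,  1.82458757],
       [ 0.        ,  0.        ,  0.  
[... 310 characters left out ...]
01584307, -0.10669711,  0.52555937],
       [ 0.10627534, -0.02543026, -0.9940115 ,  1.36228766],
       [ 0.        ,  0.        ,  0.        ,  1.        ]])}
{'K': array([[313.59553863,   0.        , 276.10260041],
       [  0.        , 313.59553863, 208.57109801],
       [  0.        ,   0.        ,   1.        ]]), 'k1': 0.013552438874445199, 'mount': array([[ 9.99999648e-01, -4.02305847e-04, -7.35778836e-04,
        -1.46007519e-04],
       [ 5.83086275e-04, -2.97012044e-01,  9.54873555e-01,
        -1.65614737e-01],
       [-6.02686390e-04, -9.54873648e-01, -2.97011705e-01,
         8.34781608e-02],
       [ 0.00000000e+00,  0.00000000e+00,  0.00000000e+00,
         1.00000000e+00]])}
```

View pics/scene0.png

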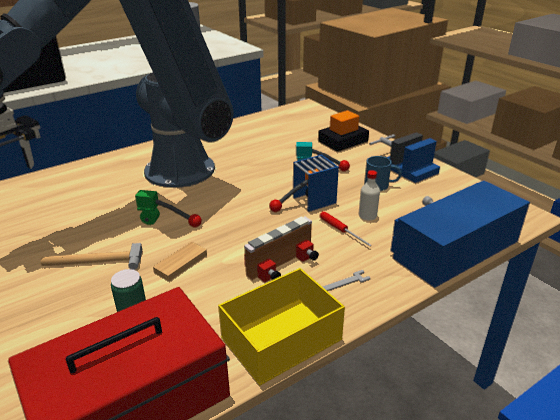

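View pics/top0.png

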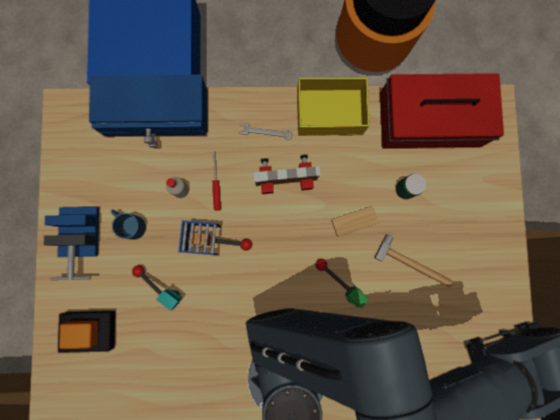

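Top picture: three roller-shaped things. One is in the rack at (200,238) with its knob at (246,244). One is turquoise, at (168,298) with its knob at (139,271). One is green, at (356,297) with its knob at (322,265). The one in the rack fits the description (orange block under the bars). I'll confirm it in a crop and measure it.

```bash
cat > h.py <<'E'
import numpy as np,cv2
from station import get_state, eyes
from scipy.spatial.transform import Rotation as R
def und(m,uv):
    K=m["K"];p=(np.asarray(uv,float)-[K[0,2],K[1,2]])/[K[0,0],K[1,1]]
    q=p.copy()
    for _ in range(20): q=p/(1+m["k1"]*(q**2).sum(-1,keepdims=True))
    return q
def c2w(m,s=None):
    if "view" in m: return np.linalg.inv(m["view"])
    T=np.eye(4);T[:3,:3]=R.from_euler("xyz",s["tcp_rot"]).as_matrix();T[:3,3]=s["ee_pos"]
    return T@m["mount"]
def ray(name,uv,s=None):
    m=eyes.camera_model(name);T=c2w(m,s);q=und(m,uv)
    d=np.concatenate([q,np.ones(q.shape[:-1]+(1,))],-1)@T[:3,:3].T
    return T[:3,3],d
def plane(name,uv,z,s=None):
    o,d=ray(name,uv,s);return o+d*((z-o[2])/d[...,2])[...,None]
def pts(name,d,s=None):
    v,u=np.nonzero(d>0);o,dd=ray(name,np.stack([u,v],-1),s)
    return u,v,o+dd*d[v,u][:,None]   # dd has unit camera z
def proj(name,P,s=None):
    m=eyes.camera_model(name);T=np.linalg.inv(c2w(m,s));p=np.asarray(P)@T[:3,:3].T+T[:3,3]
    q=p[...,:2]/p[...,2:];q=q*(1+m["k1"]*(q**2).sum(-1,keepdims=True))
    return q@np.diag([m["K"][0,0],m["K"][1,1]])+m["K"][:2,2]
def tri(uvs):  # dict name->uv
    A=np.zeros((3,3));b=np.zeros(3)
    for n,uv in uvs.items():
        o,d=ray(n,uv);d=d/np.linalg.norm(d);M=np.eye(3)-np.outer(d,d);A+=M;b+=M@o
    return np.linalg.solve(A,b)
def save(n,p): cv2.imwrite(n,cv2.cvtColor(p,cv2.COLOR_RGB2BGR))
E
python3 - <<'E'
from h import *
t=np.load("pics/top0.npy");s=np.load("pics/scene0.npy")
a=cv2.resize(t[145:275,140:340],None,fx=4,fy=4,interpolation=cv2.INTER_CUBIC);save("pics/crop_top.png",a)
a=cv2.resize(s[120:300,230:390],None,fx=3.3,fy=3.3,interpolation=cv2.INTER_CUBIC);save("pics/crop_scene.png",a)
for n,im in(("top",t),("scene",s)):
    hsv=cv2.cvtColor(im,cv2.COLOR_RGB2HSV)
    for c,lo,hi in(("red",(0,170,70),(6,255,255)),("red2",(174,170,70),(180,255,255)),("orange",(8,170,90),(18,255,255))):
        k=cv2.inRange(hsv,lo,hi);N,l,st,ce=cv2.connectedComponentsWithStats(k)
        for i in range(1,N):
            if 15<st[i,4]<1500: print(n,c,st[i],ce[i].round(1))
E
```

```text
top red [300 163  11   4  41] [304.9 164.5]
top red [260 166  11   5  38] [264.7 168.2]
top red [167 179   8   8  51] [170.5 182.2]
top red [300 178  14  12 123] [306.6 183.4]
top red [213 180   8  30 188] [216.2 194.9]
top red [260 182  14  12 120] [266.9 187.2]
top red [241 239  11  11  93] [245.9 244.2]
top red [316 259  11  12  87] [321.1 264.1]
top red [133 266  11  11  93] [137.6 270.6]
top orange [345   0  90  44 903] [387.1  26.9]
top orange [193 233   4  11  34] [194.4 238. ]
top orange [200 234   4  11  30] [201.7 238.8]
top orange [ 59 323  33  26 791] [ 74.9 335.7]
scene red [339 160  11  11  78] [343.7 165. ]
scene red [368 171   9   8  43] [372.3 173.7]
scene red [270 199  12  13 106] [275.3 204.8]
scene red [320 211  27  21 204] [332.7 220.8]
scene red [188 214  14  13 112] [194.6 219.8]
scene red [296 240  17  21 182] [303.6 248. ]
scene red [257 258  19  24 226] [265.5 268.2]
scene red [128 411  11   7  25] [133.1 414.1]
scene red2 [190 400   6   9  18] [192.2 404.4]
scene orange [330 110  30  25 553] [344.2 121.7]
```

View pics/crop_top.png

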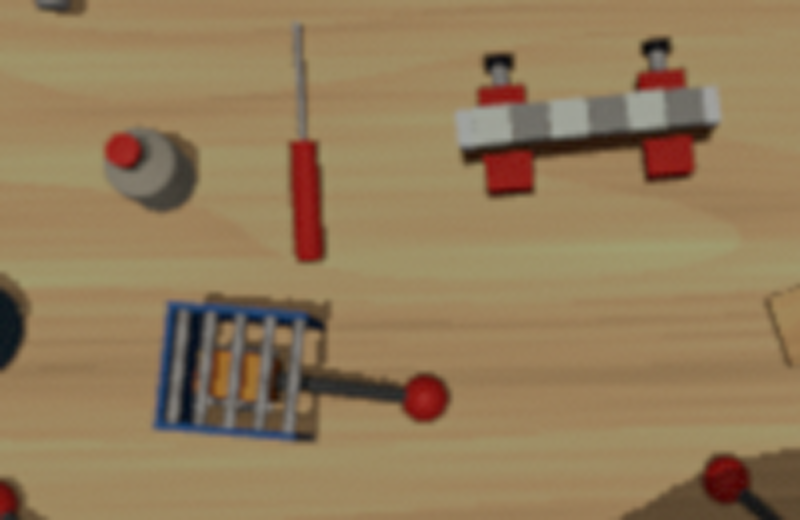

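View pics/crop_scene.png

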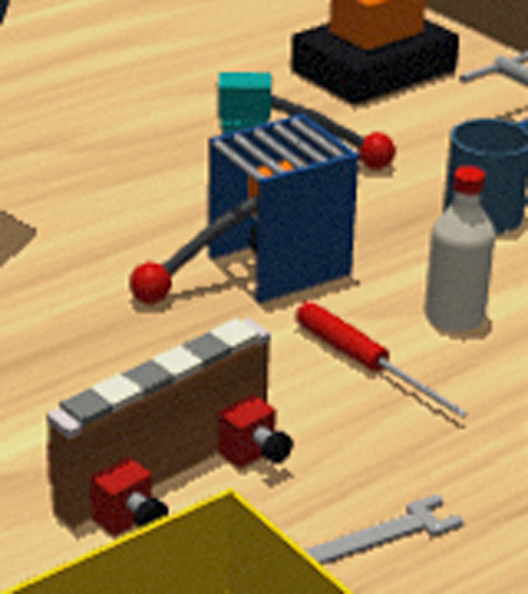

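The crops show the orange block under the rack bars with the red knob out of the mouth, so this is the roller meant. Now I'll measure the positions of the knob, rack and strip.

Run:
```python
from h import *
np.set_printoptions(precision=4,suppress=True)
kt,ks=(245.9,244.2),(275.3,204.8)
print("knob tri",tri({"top":kt,"scene":ks}),"plane",plane("top",kt,.02),plane("scene",ks,.02))
# orange slots in top: y-extents at z=.102
print("orange top",plane("top",np.array([(194.4,238.),(201.7,238.8)]),.102))
d=np.load("pics/top0_d.npy");im=np.load("pics/top0.npy");u,v,P=pts("top",d)
# strip+panel top
m=(u>245)&(u<330)&(v>155)&(v<195)&(P[:,2]>.08)
Q=P[m];print("strip z hist",np.percentile(Q[:,2],[5,25,50,75,95]),len(Q))
mid=np.median(Q[:,2]);Q2=Q[abs(Q[:,2]-mid)<.012]
r=cv2.minAreaRect((Q2[:,:2]*1000).astype(np.float32));print("strip rect mm",r,cv2.boxPoints(r))
b=(u>240)&(u<335)&(v>150)&(v<200)
# rack points
m=(u>170)&(u<230)&(v>210)&(v<265)&(P[:,2]>.115)&(P[:,2]<.14)
r=cv2.minAreaRect((P[m][:,:2]*1000).astype(np.float32));print("rack",r,cv2.boxPoints(r),np.median(P[m][:,2]))
# all objects: heights over occupancy
ds=np.load("pics/scene0_d.npy");u2,v2,P2=pts("scene",ds)
for n,(a,bx,c,e) in dict(strip=(240,320,215,265)).items():
    mm=(u2>a)&(u2<bx)&(v2>c)&(v2<e)&(P2[:,2]>.09);Q=P2[mm];print(n,np.percentile(Q[:,2],[5,25,50,75,95]))
    Q=Q[abs(Q[:,2]-np.median(Q[:,2]))<.01];r=cv2.minAreaRect((Q[:,:2]*1000).astype(np.float32));print(r,cv2.boxPoints(r))
# bystanders top
for n,uv in dict(screw_h=(218,207),screw_t=(214,152),glue=(177,186),offc1=(333,222),offc2=(370,207),can=(412,185),mug=(128,225),hammer=(385,245),greenknob=(321,264)).items(): print(n,plane("top",np.array(uv),.02))
```

```text
knob tri [0.4198 0.1253 0.0236] plane [0.4198 0.1253 0.02  ] [0.4151 0.1287 0.02  ]
orange top [[0.4387 0.2751 0.102 ]
 [0.4359 0.2531 0.102 ]]
strip z hist [0.0915 0.098  0.1004 0.1023 0.1048] 638
strip rect mm ((632.634033203125, -7.6313629150390625), (29.598159790039062, 203.74412536621094), 5.188305854797363) [[ 608.6833   92.485 ]
 [ 627.1078 -110.4243]
 [ 656.5847 -107.7478]
 [ 638.1603   95.1616]]
rack ((439.8336486816406, 261.8885498046875), (105.39624786376953, 95.82972717285156), 84.11526489257812) [[386.7683 214.3807]
 [482.093  204.5555]
 [492.899  309.3964]
 [397.5743 319.2216]] 0.1290430513731775
strip [0.0921 0.0981 0.1005 0.102  0.104 ]
((632.8411254882812, -9.455101013183594), (34.770721435546875, 207.7743682861328), 4.455617904663086) [[ 607.4376   92.7675]
 [ 623.579  -114.3789]
 [ 658.2446 -111.6777]
 [ 642.1033   95.4687]]
screw_h [0.5414 0.2143 0.02  ]
screw_t [0.7232 0.2269 0.02  ]
glue [0.6121 0.3466 0.02  ]
offc1 [ 0.4866 -0.1575  0.02  ]
offc2 [ 0.5336 -0.2801  0.02  ]
can [ 0.6042 -0.4217  0.02  ]
mug [0.4879 0.5017 0.02  ]
hammer [ 0.4092 -0.3238  0.02  ]
greenknob [ 0.3521 -0.1147  0.02  ]
```

```bash
cat >> h.py <<'E'
def st():
    s=get_state();M=R.from_euler("xyz",s["tcp_rot"]);return s,M
def mat(yaw,pit=0):
    # tool: y down, x at yaw; pit = rotation about tool x (deg)
    return R.from_euler("z",yaw,degrees=True)*R.from_euler("x",-90+pit,degrees=True)
def delta(p,M1):
    s,M=st()
    d=M.inv().apply(np.asarray(p)-s["ee_pos"])/.6
    t=(M.inv()*M1).as_rotvec()/np.pi
    print("shift(now axes)",d.round(4),"turn",t.round(4),"shift(after turn)",(M1.inv().apply(np.asarray(p)-s["ee_pos"])/.6).round(4),
     "rows>=",np.linalg.norm(d)*.6/.05,np.linalg.norm(t)*180/8.59)
E
python3 - <<'E'
from h import *
delta((.418,.127,.15),mat(-7.5))
E
```

```text
shift(now axes) [-0.9329  0.1146  0.7278] turn [-2.000e-04 -3.718e-01 -3.000e-04] shift(after turn) [0.304  0.1136 1.1436] rows>= 14.265170645281357 7.791328681158165
```

Call:
apply_moves:
  rows: [0, 0, 0, 0, -0.0465, 0, 1, 0, 0, 0, 0, -0.0465, 0, 1, 0, 0, 0, 0, -0.0465, 0, 1, 0, 0, 0, 0, -0.0465, 0, 1, 0, 0, 0, 0, -0.0465, 0, 1, 0, 0, 0, 0, -0.0465, 0, 1, 0, 0, 0, 0, -0.0465, 0, 1, 0, 0, 0, 0, -0.0465, 0, 1]

```text
time: 0.9
ee_pos: [0.1476, -0.5296, 0.2183]
tcp_rot: [-1.57, 0.0, -0.124]
contact_force: [0.0, 0.7, 0.3]
width: 0.093
```

Run:
```python
from h import *
print(get_state())
delta((.418,.127,.15),mat(-7.5))
```

```text
{'time': 0.9, 'qpos': array([-1.38361530e+00,  3.51018413e-01,  1.65221224e+00,  2.51822120e-07,
        1.13909278e+00, -1.25929947e+00]), 'qvel': array([-1.63066835e-03,  2.64325931e-03, -8.29602481e-04,  5.70910268e-04,
       -1.24005770e-03, -1.45083373e+00]), 'effort': array([-2.66773233e-03, -4.96714282e+01, -2.84838617e+01,  7.48438208e-03,
        7.92379933e-02,  2.41356812e+00]), 'ee_pos': array([ 0.14762797, -0.52957869,  0.21830127]), 'tcp_rot': array([-1.57010065e+00,  2.23751356e-04, -1.24315856e-01]), 'contact_force': array([0.0040055 , 0.7241555 , 0.29211225]), 'moment': array([-0.04510001, -0.06002823, -0.01894835]), 'width': 0.09295922890591304}
shift(now axes) [0.3115 0.1146 1.1416] turn [-0.0002  0.0021 -0.0001] shift(after turn) [0.3039 0.1138 1.1438] rows>= 14.266908232978173 0.04418373203430377
```

Call:
apply_moves:
  rows: [0.0203, 0, 0.0763, 0, 0, 0, 1, 0.0203, 0, 0.0763, 0, 0, 0, 1, 0.0203, 0, 0.0763, 0, 0, 0, 1, 0.0203, 0, 0.0763, 0, 0, 0, 1, 0.0203, 0, 0.0763, 0, 0, 0, 1, 0.0203, 0, 0.0763, 0, 0, 0, 1, 0.0203, 0, 0.0763, 0, 0, 0, 1, 0.0203, 0, 0.0763, 0, 0, 0, 1, 0.0203, 0, 0.0763, 0, 0, 0, 1, 0.0203, 0, 0.0763, 0, 0, 0, 1, 0.0203, 0, 0.0763, 0, 0, 0, 1, 0.0203, 0, 0.0763, 0, 0, 0, 1]

```text
time: 2.1
ee_pos: [0.3642, -0.0021, 0.2188]
tcp_rot: [-1.571, -0.001, -0.13]
contact_force: [0.9, -1.3, 1.0]
width: 0.0932
```

Call:
apply_moves:
  rows: [0.0203, 0, 0.07, 0, 0, 0, 1, 0.0203, 0.035, 0.06, 0, 0, 0, 1, 0.0203, 0.035, 0.05, 0, 0, 0, 1, 0, 0.02, 0.03, 0, 0, 0, 1, 0, 0, 0, 0, 0, 0, 1]

```text
time: 2.6
ee_pos: [0.4158, 0.1174, 0.163]
tcp_rot: [-1.572, 0.003, -0.128]
contact_force: [-0.6, -0.0, 0.9]
width: 0.0928
```

Run:
```python
from h import *
s=get_state();p,d=eyes.capture("wrist");save("pics/w1.png",p);np.save("pics/w1.npy",p);print(s["ee_pos"],s["tcp_rot"],s["qpos"])
p2,_=eyes.capture("top");save("pics/t1.png",p2)
hsv=cv2.cvtColor(p,cv2.COLOR_RGB2HSV)
k=cv2.inRange(hsv,(0,170,70),(6,255,255))|cv2.inRange(hsv,(174,170,70),(180,255,255));N,l,stt,ce=cv2.connectedComponentsWithStats(k)
for i in range(1,N):
    if stt[i,4]>60: print(stt[i],ce[i],plane("wrist",ce[i],.02,s))
delta((.418,.127,.15),mat(-7.5))
```

```text
[0.41575505 0.11741369 0.16300597] [-1.57161142  0.00328173 -0.12792299] [1.67286020e-01 2.14530261e-01 1.99678794e+00 2.17651369e-04
 9.33651379e-01 2.95077894e-01]
[ 387   40  119   48 3189] [445.60959548  62.99216055] [0.58154813 0.22088865 0.02      ]
[262 175  36  33 852] [279.21713615 191.20892019] [0.41932039 0.1228823  0.02      ]
[ 454  220   33   41 1146] [470.39790576 240.31849913] [0.61287709 0.04407432 0.02      ]
[232 372  31  29 649] [246.11093991 384.93990755] [ 0.34739453 -0.1180655   0.02      ]
shift(now axes) [0.0004 0.0244 0.0188] turn [ 0.0001  0.0005 -0.0002] shift(after turn) [0.0004 0.0244 0.0188] rows>= 0.37013352198642907 0.011430449086780415
```

View pics/w1.png

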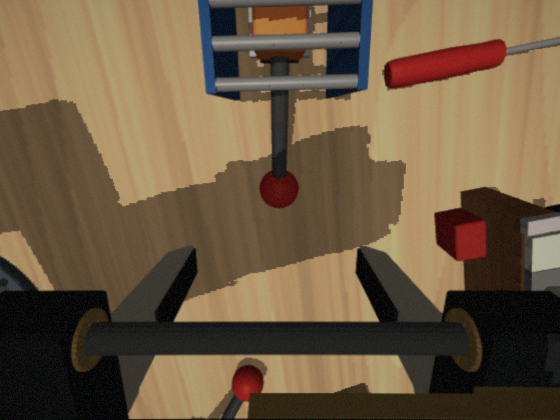

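The wrist view shows the knob at (279,190), with the stem running straight up the image to the orange block under the bars.

Run:
```python
from h import *
delta((.419,.1245,.005),mat(-7.5))
```

```text
shift(now axes) [0.0028 0.2661 0.015 ] turn [ 0.0001  0.0005 -0.0002] shift(after turn) [0.0026 0.2661 0.0149] rows>= 3.198520673502592 0.011430449086780415
```

Call:
apply_moves:
  rows: [0.0028, 0, 0.015, 0, 0, 0, 1, 0, 0.06, 0, 0, 0, 0, 1, 0, 0.06, 0, 0, 0, 0, 1, 0, 0.06, 0, 0, 0, 0, 1, 0, 0.05, 0, 0, 0, 0, 1, 0, 0.03, 0, 0, 0, 0, 1, 0, 0, 0, 0, 0, 0, 1]

```text
time: 3.4
ee_pos: [0.4188, 0.1242, 0.0075]
tcp_rot: [-1.572, 0.002, -0.132]
contact_force: [-0.7, 0.1, 0.6]
width: 0.0932
```

Run:
```python
from h import *
delta((.419,.1245,.005),mat(-7.5))
```

```text
shift(now axes) [0.0003 0.0042 0.0005] turn [ 0.0003 -0.0002 -0.0008] shift(after turn) [0.0003 0.0042 0.0005] rows>= 0.05135678964171672 0.01757259118885841
```

Call:
apply_moves:
  rows: [0, 0.004, 0, 0, 0, 0, 0.3, 0, 0, 0, 0, 0, 0, 0, 0, 0, 0, 0, 0, 0, 0, 0, 0, 0, 0, 0, 0, 0, 0, 0, 0, 0, 0, 0, 0, 0, 0, 0, 0, 0, 0, 0, 0, 0, 0, 0, 0, 0, 0]
  newtons: 25

```text
time: 4.1
ee_pos: [0.4195, 0.1248, 0.0063]
tcp_rot: [-1.571, -0.0, -0.13]
contact_force: [0.3, -0.1, -0.7]
width: 0.0417
```

Call:
apply_moves:
  rows: [0, 0, -0.01, 0, 0, 0, 0, 0, 0, -0.02, 0, 0, 0, 0, 0.0005, 0, -0.025, 0, 0, 0, 0, 0.0005, 0, -0.025, 0, 0, 0, 0, 0.0005, 0, -0.025, 0, 0, 0, 0, 0.0005, 0, -0.025, 0, 0, 0, 0, 0.0005, 0, -0.025, 0, 0, 0, 0, 0.0005, 0, -0.025, 0, 0, 0, 0, 0, 0, -0.025, 0, 0, 0, 0, 0, 0, -0.025, 0, 0, 0, 0, 0, 0, -0.02, 0, 0, 0, 0, 0, 0, -0.01, 0, 0, 0, 0]

```text
time: 5.3
ee_pos: [0.4006, -0.0312, 0.0063]
tcp_rot: [-1.571, 0.0, -0.131]
contact_force: [0.8, 2.3, -0.0]
width: 0.039
```

Run:
```python
from h import *
s=get_state();p,d=eyes.capture("wrist");save("pics/w2.png",p);print(s["ee_pos"],s["contact_force"],s["width"])
p,d=eyes.capture("scene");save("pics/s2.png",p)
```

```text
[ 0.40056185 -0.03122694  0.00625145] [ 0.75955898  2.34098284 -0.01207737] 0.039036303577468484
```

View pics/w2.png

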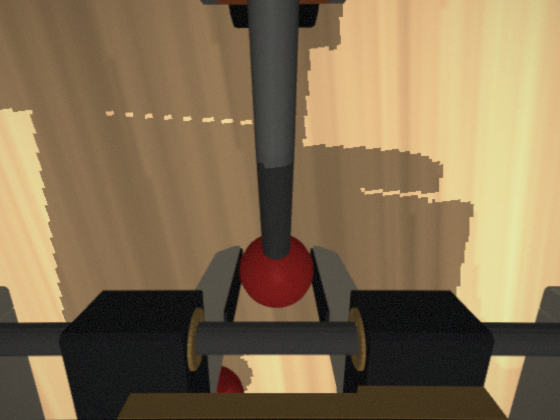

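View pics/s2.png

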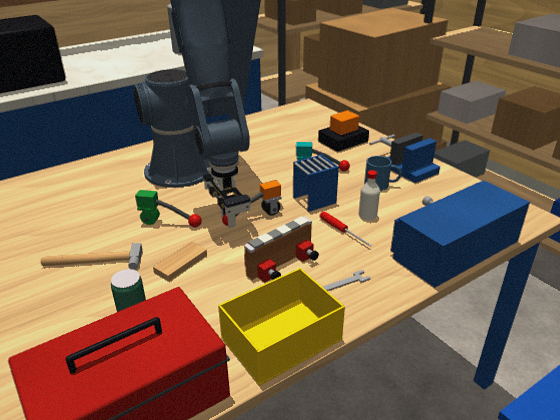

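The roller's head is clear of the rack: the orange block is at (270,190) in the scene view, in front of the mouth. Next I'll let go and raise the gripper.

Call:
apply_moves:
  rows: [0, 0, 0, 0, 0, 0, 0.6, 0, 0, 0, 0, 0, 0, 0.8, 0, 0, 0, 0, 0, 0, 1, 0, 0, 0, 0, 0, 0, 1, 0, 0, 0, 0, 0, 0, 1, 0, -0.02, 0, 0, 0, 0, 1, 0, -0.06, 0, 0, 0, 0, 1, 0, -0.08, 0, 0, 0, 0, 1, 0, -0.08, 0, 0, 0, 0, 1, 0, -0.08, 0, 0, 0, 0, 1, 0, -0.04, 0.04, 0, 0, 0, 1, 0, 0, 0.04, 0, 0, 0, 1]

```text
time: 6.6
ee_pos: [0.4087, 0.0179, 0.2257]
tcp_rot: [-1.57, -0.007, -0.132]
contact_force: [-0.5, -0.3, -0.5]
width: 0.0929
```

Call:
apply_moves:
  rows: [0, 0, 0, 0, 0, 0, 1]

```text
time: 6.7
ee_pos: [0.4074, 0.0191, 0.223]
tcp_rot: [-1.57, -0.002, -0.128]
contact_force: [0.8, -0.4, -0.5]
width: 0.0932
```

Run:
```python
from h import *
s=get_state();p,d=eyes.capture("wrist");save("pics/w3.png",p);np.save("pics/w3.npy",p);np.save("pics/w3_d.npy",d);print(s["ee_pos"],s["tcp_rot"],s["contact_force"],s["width"])
hsv=cv2.cvtColor(p,cv2.COLOR_RGB2HSV)
k=cv2.inRange(hsv,(0,170,50),(6,255,255))|cv2.inRange(hsv,(174,170,50),(180,255,255));N,l,stt,ce=cv2.connectedComponentsWithStats(k)
for i in range(1,N):
    if stt[i,4]>60: print("red",stt[i],ce[i],plane("wrist",ce[i],.02,s))
k=cv2.inRange(hsv,(8,150,60),(18,255,255));N,l,stt,ce=cv2.connectedComponentsWithStats(k)
for i in range(1,N):
    if stt[i,4]>200: print("or",stt[i],ce[i],plane("wrist",ce[i],.102,s))
u,v,P=pts("wrist",d,s)
m=(hsv[v,u,0]>=7)&(hsv[v,u,0]<=20)&(hsv[v,u,1]>150)&(P[:,2]>.09)&(P[:,2]<.115)
Q=P[m];r=cv2.minAreaRect((Q[:,:2]*1000).astype(np.float32));print(len(Q),np.median(Q[:,2]),r)
```

```text
[0.40744788 0.01909741 0.22297072] [-1.57029727 -0.00174274 -0.12839562] [ 0.8373298  -0.40886683 -0.47870106] 0.09315532750249639
red [ 419  112   46   42 1474] [443.67910448 132.45386703] [0.60523844 0.05379027 0.02      ]
red [261 208  31  29 635] [275.72913386 223.14015748] [ 0.40106209 -0.03049436  0.02      ]
red [ 427  220   41   39 1106] [449.3119349  240.40958409] [ 0.61610315 -0.08189238  0.02      ]
red [232 272  28  30 654] [245.48776758 286.87308869] [ 0.34947402 -0.11471927  0.02      ]
or [ 254   67   42   68 2714] [274.77818718  99.99410464] [0.4185771 0.1110069 0.102    ]
2698 0.10147876002195472 ((418.3036193847656, 109.88323974609375), (55.357940673828125, 35.229827880859375), 82.63428497314453)
```

View pics/w3.png

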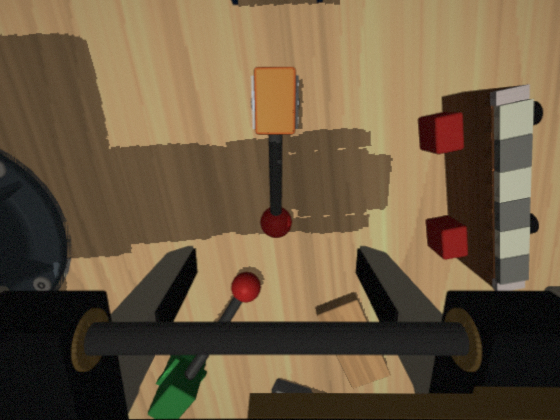

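The roller stands free: block at (275,100), knob at (276,223). Now I'll take the block across its 36 mm.

Run:
```python
from h import *
delta((.4184,.1103,.070),mat(-7.3))
```

```text
shift(now axes) [-0.001   0.2539  0.1547] turn [ 0.     -0.0002  0.0001] shift(after turn) [-0.0008  0.2539  0.1547] rows>= 3.567622837029877 0.005390672177940029
```

Call:
apply_moves:
  rows: [-0.001, 0, 0.07, 0, 0, 0, 1, 0, 0, 0.06, 0, 0, 0, 1, 0, 0.04, 0.025, 0, 0, 0, 1, 0, 0.06, 0, 0, 0, 0, 1, 0, 0.06, 0, 0, 0, 0, 1, 0, 0.05, 0, 0, 0, 0, 1, 0, 0.03, 0, 0, 0, 0, 1, 0, 0.012, 0, 0, 0, 0, 1, 0, 0, 0, 0, 0, 0, 1, 0, 0, 0, 0, 0, 0, 1]

```text
time: 7.75
ee_pos: [0.4191, 0.1096, 0.0716]
tcp_rot: [-1.571, -0.001, -0.131]
contact_force: [0.8, 0.1, 0.9]
width: 0.093
```

Run:
```python
from h import *
s=get_state();print(s["ee_pos"],s["tcp_rot"],s["contact_force"])
delta((.4184,.1103,.070),mat(-7.3))
```

```text
[0.41907101 0.10957157 0.07161403] [-1.57064049e+00 -6.17348124e-04 -1.30562642e-01] [0.82452496 0.05212624 0.92163512]
shift(now axes) [-0.0013  0.0027  0.0011] turn [-0.     -0.001   0.0002] shift(after turn) [-0.0013  0.0027  0.0011] rows>= 0.03787329971862478 0.021458861443161652
```

Call:
apply_moves:
  rows: [-0.001, 0.002, 0.001, 0, 0, 0, 1, 0, 0, 0, 0, 0, 0, 0, 0, 0, 0, 0, 0, 0, 0, 0, 0, 0, 0, 0, 0, 0, 0, 0, 0, 0, 0, 0, 0, 0, 0, 0, 0, 0, 0, 0, 0, 0, 0, 0, 0, 0, 0, 0, 0, 0, 0, 0, 0, 0]
  newtons: 60

```text
time: 8.55
ee_pos: [0.4181, 0.1105, 0.0698]
tcp_rot: [-1.571, 0.0, -0.13]
contact_force: [-0.2, 0.1, 0.1]
width: 0.0415
```

Call:
apply_moves:
  rows: [0, 0, 0, 0, 0, 0, 0, 0, 0, 0, 0, 0, 0, 0, 0, 0, 0, 0, 0, 0, 0, 0, -0.02, 0, 0, 0, 0, 0, 0, -0.04, 0, 0, 0, 0, 0, 0, -0.06, 0, 0, 0, 0, 0, 0, -0.06, 0, 0, 0, 0, 0, 0, -0.06, 0, 0, 0, 0, 0, 0, -0.06, 0, 0, 0, 0, 0]

```text
time: 9.45
ee_pos: [0.4175, 0.1104, 0.251]
tcp_rot: [-1.571, 0.001, -0.13]
contact_force: [0.1, 0.3, -4.4]
width: 0.0358
```

Run:
```python
from h import *
s=get_state();print(s["ee_pos"],s["tcp_rot"],s["contact_force"],s["width"])
s3=dict(ee_pos=np.array([0.40744788,0.01909741,0.22297072]),tcp_rot=np.array([-1.57029727,-0.00174274,-0.12839562]))
d=np.load("pics/w3_d.npy");u,v,P=pts("wrist",d,s3)
m=(u>480)&(v>80)&(v<290)&(P[:,2]>.085)&(P[:,2]<.125);Q=P[m];print(len(Q),np.percentile(Q[:,2],[5,25,50,75,95]))
Q=Q[abs(Q[:,2]-np.median(Q[:,2]))<.008];print(cv2.minAreaRect((Q[:,:2]*1000).astype(np.float32)))
p,d=eyes.capture("wrist");save("pics/w4.png",p)
p,d=eyes.capture("scene");save("pics/s4.png",cv2.resize(p[100:320,130:420],None,fx=2.5,fy=2.5))
```

```text
[0.41747896 0.11038216 0.25095004] [-1.57094594e+00  9.66743910e-04 -1.30375087e-01] [ 0.11890944  0.28461521 -4.43619608] 0.03578698755672524
8152 [0.08764631 0.09718433 0.10038055 0.10104176 0.1018547 ]
((632.3186645507812, -7.696769714355469), (31.012453079223633, 204.99185180664062), 4.803011894226074)
```

View pics/w4.png

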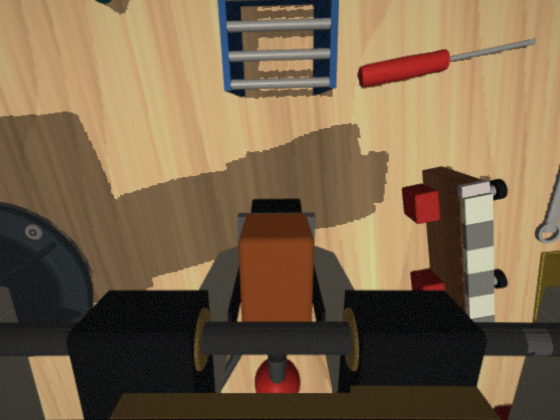

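View pics/s4.png

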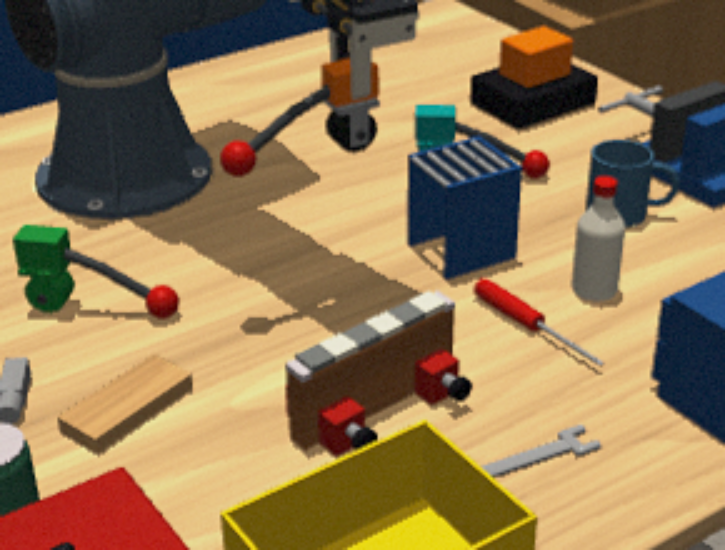

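```bash
cat >> h.py <<'E'
C=np.array([.6325,-.0078]);YAW=5.0;PIT=-12
def tcp_for(y,zb,pit=PIT,yaw=YAW,x=0):  # wheel-bottom z=zb, clamp y
    M=mat(yaw,pit);a=np.append(C+R.from_euler("z",YAW,degrees=True).as_matrix()[:2,:2]@[x,y],zb+.025)
    return a-M.apply([0,.0448,0]),M
def where():
    s,M=st();a=s["ee_pos"]+M.apply([0,.0448,0]);l=R.from_euler("z",-YAW,degrees=True).as_matrix()[:2,:2]@(a[:2]-C)
    F=s["contact_force"];Fl=R.from_euler("z",-YAW,degrees=True).apply(F)
    print("t",s["time"],"clamp x,y mm",(l*1000).round(2),"wheel bottom z mm",round((a[2]-.025)*1000,2),"F clamp",Fl.round(1),"moment",s["moment"].round(2),"rpy deg",np.degrees(s["tcp_rot"]).round(2),"w",round(s["width"],4))
E
python3 - <<'E'
from h import *
p,M=tcp_for(-.080,.15);print(p);delta(p,M)
E
```

```text
[ 0.63866065 -0.07821658  0.21882101]
shift(now axes) [ 0.4023  0.0598 -0.265 ] turn [-0.0668 -0.0692 -0.0052] shift(after turn) [ 0.336   0.1283 -0.326 ] rows>= 5.825228057025374 2.0186836258010943
```

Call:
apply_moves:
  rows: [0.03, 0, -0.02, 0, 0, 0, 0, 0.0575, 0, -0.038, 0, 0, 0, 0, 0.0575, 0, -0.038, 0, 0, 0, 0, 0.0575, 0, -0.038, 0, 0, 0, 0, 0.0575, 0, -0.038, 0, 0, 0, 0, 0.0575, 0, -0.038, 0, 0, 0, 0, 0.0575, 0, -0.038, 0, 0, 0, 0, 0.028, 0, -0.018, 0, 0, 0, 0, 0, 0, 0, -0.0222, -0.0231, -0.0017, 0, 0, 0, 0, -0.0223, -0.0231, -0.0017, 0, 0, 0, 0, -0.0223, -0.023, -0.0017, 0, 0, 0, 0, 0, 0, 0, 0]

```text
time: 10.75
ee_pos: [0.6363, -0.0778, 0.2472]
tcp_rot: [-1.78, 0.011, 0.09]
contact_force: [-0.1, 1.5, -4.0]
width: 0.0357
```

Run:
```python
from h import *
where()
p,M=tcp_for(-.080,.115);delta(p,M)
```

```text
t 10.75 clamp x,y mm [ -2.72 -79.41] wheel bottom z mm 178.4 F clamp [-0.   1.5 -4. ] moment [ 0.36 -0.13 -0.01] rpy deg [-102.01    0.61    5.16] w 0.0357
shift(now axes) [0.0049 0.1035 0.021 ] turn [ 0.0001  0.0016 -0.0031] shift(after turn) [0.0038 0.1036 0.021 ] rows>= 1.2686956179679683 0.07386560953816056
```

Call:
apply_moves:
  rows: [0.004, 0.03, 0.006, 0, 0.0016, -0.003, 0, 0, 0.04, 0.009, 0, 0, 0, 0, 0, 0.025, 0.005, 0, 0, 0, 0, 0, 0.0085, 0.001, 0, 0, 0, 0, 0, 0, 0, 0, 0, 0, 0]

```text
time: 11.25
ee_pos: [0.6394, -0.0799, 0.1857]
tcp_rot: [-1.78, -0.002, 0.083]
contact_force: [-1.0, -0.1, -4.7]
width: 0.0353
```

Run:
```python
from h import *
where()
for n in("wrist","scene","top"):
    p,d=eyes.capture(n);np.save("pics/5"+n+".npy",p)
    if n=="scene":p=cv2.resize(p[140:300,180:360],None,fx=3.5,fy=3.5,interpolation=cv2.INTER_CUBIC)
    if n=="top":p=cv2.resize(p[130:230,220:340],None,fx=5,fy=5,interpolation=cv2.INTER_CUBIC)
    save("pics/5"+n+".png",p)
where()
```

```text
t 11.25 clamp x,y mm [  0.61 -81.69] wheel bottom z mm 116.85 F clamp [-1.  -0.  -4.7] moment [ 0.37 -0.11 -0.01] rpy deg [-101.98   -0.12    4.77] w 0.0353
t 11.4 clamp x,y mm [  1.54 -81.68] wheel bottom z mm 118.67 F clamp [ 1.1 -0.3 -4.6] moment [ 0.39 -0.04 -0.01] rpy deg [-102.03   -0.29    4.8 ] w 0.0358
```

View pics/5wrist.png

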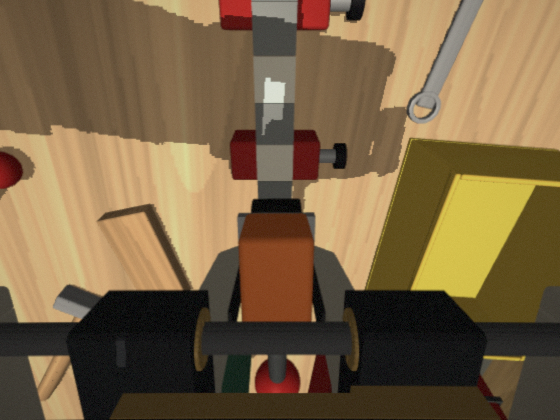

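View pics/5scene.png

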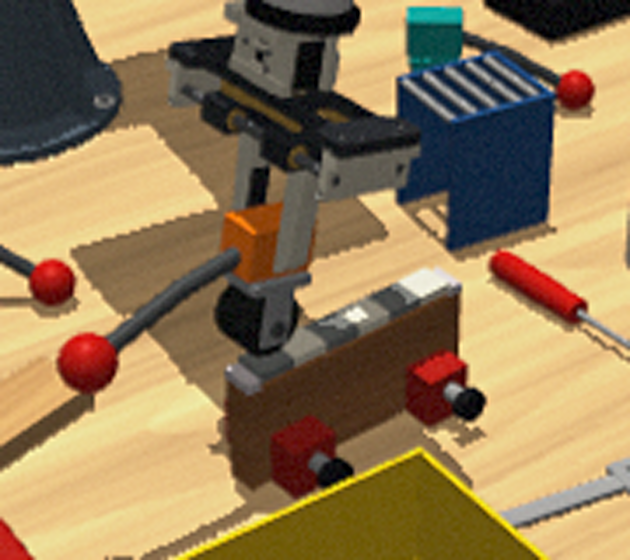

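The wheel is centred over the strip, and the knob end hangs beyond its end. Next I'll feel downwards.

Call:
apply_moves:
  rows: [0, 0.01, 0.002, 0, 0, 0, 0, 0, 0.008, 0.0017, 0, 0, 0, 0, 0, 0.0016, 0.00035, 0, 0, 0, 0, 0, 0, 0, 0, 0, 0, 0, 0, 0, 0, 0, 0, 0, 0]

```text
time: 11.9
ee_pos: [0.6398, -0.0797, 0.1746]
tcp_rot: [-1.781, -0.004, 0.084]
contact_force: [-1.0, -0.5, -3.5]
width: 0.0358
```

Run:
```python
from h import *
where()
```

```text
t 11.9 clamp x,y mm [  1.12 -81.58] wheel bottom z mm 105.77 F clamp [-1.1 -0.4 -3.5] moment [ 0.34 -0.08  0.07] rpy deg [-102.03   -0.21    4.83] w 0.0358
```

Call:
apply_moves:
  rows: [0, 0.0016, 0.0004, 0, 0, 0, 0, 0, 0.0016, 0.0003, 0, 0, 0, 0, 0, 0.0016, 0.0004, 0, 0, 0, 0, 0, 0, 0, 0, 0, 0, 0, 0, 0, 0, 0, 0, 0, 0]

```text
time: 12.4
ee_pos: [0.6397, -0.0796, 0.1715]
tcp_rot: [-1.781, -0.003, 0.084]
contact_force: [-0.0, -0.3, -4.0]
width: 0.0358
```

Call:
apply_moves:
  rows: [0, 0.0016, 0.0004, 0, 0, 0, 0, 0, 0.0016, 0.0003, 0, 0, 0, 0, 0, 0, 0, 0, 0, 0, 0]

```text
time: 12.7
ee_pos: [0.6398, -0.0796, 0.17]
tcp_rot: [-1.781, -0.004, 0.084]
contact_force: [-1.0, 0.1, 0.2]
width: 0.0355
```

Call:
apply_moves:
  rows: [0, 0.0016, 0.0004, 0, 0, 0, 0, 0, 0, 0, 0, 0, 0, 0]

```text
time: 12.9
ee_pos: [0.6399, -0.0797, 0.1691]
tcp_rot: [-1.781, -0.004, 0.084]
contact_force: [-2.8, 0.9, 4.5]
width: 0.0355
```

Call:
apply_moves:
  rows: [0, 0.0016, 0.0003, 0, 0, 0, 0, 0, 0, 0, 0, 0, 0, 0]

```text
time: 13.1
ee_pos: [0.6399, -0.0797, 0.1679]
tcp_rot: [-1.781, -0.004, 0.084]
contact_force: [-2.3, 0.2, 3.7]
width: 0.0359
```

Call:
apply_moves:
  rows: [0, 0.0016, 0.0004, 0, 0, 0, 0, 0, 0, 0, 0, 0, 0, 0]

```text
time: 13.3
ee_pos: [0.6398, -0.0796, 0.1668]
tcp_rot: [-1.781, -0.004, 0.084]
contact_force: [-2.0, 0.3, 4.8]
width: 0.0356
```

Call:
apply_moves:
  rows: [0, 0.0016, 0.0003, 0, 0, 0, 0, 0, 0, 0, 0, 0, 0, 0]

```text
time: 13.5
ee_pos: [0.6398, -0.0796, 0.1657]
tcp_rot: [-1.781, -0.004, 0.084]
contact_force: [-1.6, 0.7, 4.0]
width: 0.0357
```

Call:
apply_moves:
  rows: [0, 0.0016, 0.0004, 0, 0, 0, 0, 0, 0, 0, 0, 0, 0, 0]

```text
time: 13.7
ee_pos: [0.6399, -0.0797, 0.1651]
tcp_rot: [-1.781, -0.004, 0.084]
contact_force: [-2.1, 1.1, 6.9]
width: 0.0359
```

Call:
apply_moves:
  rows: [0, 0.0016, 0.0003, 0, 0, 0, 0, 0, 0, 0, 0, 0, 0, 0]

```text
time: 13.9
ee_pos: [0.64, -0.0799, 0.1649]
tcp_rot: [-1.782, -0.004, 0.084]
contact_force: [-4.2, 0.6, 13.5]
width: 0.0356
```

Section 0 is home: the force rises steeply at TCP z 0.165, with about 18 N net. I'll roll back a little to the strip's very end, then forwards.

Call:
apply_moves:
  rows: [0, 0.0017, -0.0081, 0, 0, 0, 0, 0, 0.0017, -0.0081, 0, 0, 0, 0, 0, 0, 0, 0, 0, 0, 0]

```text
time: 14.2
ee_pos: [0.6409, -0.0902, 0.165]
tcp_rot: [-1.782, -0.005, 0.084]
contact_force: [-4.8, -0.0, 12.3]
width: 0.0362
```

Run:
```python
from h import *
where()
```

```text
t 14.2 clamp x,y mm [  1.4  -92.18] wheel bottom z mm 96.24 F clamp [-4.8  0.4 12.3] moment [-0.48  0.97 -0.19] rpy deg [-102.09   -0.27    4.81] w 0.0362
```

Call:
apply_moves:
  rows: [0, -0.001, 0.0083, 0, 0, 0, 0, 0, -0.0017, 0.0081, 0, 0, 0, 0, 0, -0.0017, 0.0081, 0, 0, 0, 0, 0, -0.0017, 0.0081, 0, 0, 0, 0, 0, 0, 0, 0, 0, 0, 0]

```text
time: 14.7
ee_pos: [0.6393, -0.0705, 0.1649]
tcp_rot: [-1.784, -0.005, 0.085]
contact_force: [-5.4, -2.6, 16.3]
width: 0.0357
```

Call:
apply_moves:
  rows: [0, -0.0014, 0.0065, 0, 0, 0, 0, 0, -0.0014, 0.0065, 0, 0, 0, 0]

```text
time: 14.9
ee_pos: [0.6388, -0.0636, 0.165]
tcp_rot: [-1.785, -0.005, 0.084]
contact_force: [-3.7, -6.5, 14.0]
width: 0.0356
```

Run:
```python
from h import *
where()
```

```text
t 14.9 clamp x,y mm [  1.66 -65.66] wheel bottom z mm 96.18 F clamp [-4.3 -6.1 14. ] moment [-2.11  0.8  -0.18] rpy deg [-102.26   -0.29    4.83] w 0.0356
```

Call:
apply_moves:
  rows: [0, -0.0014, 0.0065, 0, 0, 0, 0, 0, -0.0014, 0.0065, 0, 0, 0, 0, 0, -0.0014, 0.0065, 0, 0, 0, 0, 0, -0.0014, 0.0065, 0, 0, 0, 0]

```text
time: 15.3
ee_pos: [0.6374, -0.0468, 0.1649]
tcp_rot: [-1.783, -0.005, 0.084]
contact_force: [-5.0, -3.2, 14.9]
width: 0.0358
```

Call:
apply_moves:
  rows: [0, -0.0014, 0.0065, 0, 0, 0, 0, 0, -0.0014, 0.0065, 0, 0, 0, 0, 0, -0.0014, 0.0065, 0, 0, 0, 0, 0, -0.0014, 0.0065, 0, 0, 0, 0]

```text
time: 15.7
ee_pos: [0.6362, -0.0314, 0.1649]
tcp_rot: [-1.784, -0.005, 0.084]
contact_force: [-2.7, -6.2, 13.3]
width: 0.0357
```

Run:
```python
from h import *
where()
for n in("wrist","scene"):
    p,d=eyes.capture(n);np.save("pics/6"+n+".npy",p)
    if n=="scene":p=cv2.resize(p[140:300,180:360],None,fx=3.5,fy=3.5,interpolation=cv2.INTER_CUBIC)
    save("pics/6"+n+".png",p)
```

```text
t 15.7 clamp x,y mm [  1.85 -33.35] wheel bottom z mm 96.15 F clamp [-3.2 -5.9 13.3] moment [-1.77  0.71 -0.22] rpy deg [-102.22   -0.3     4.83] w 0.0357
```

View pics/6scene.png

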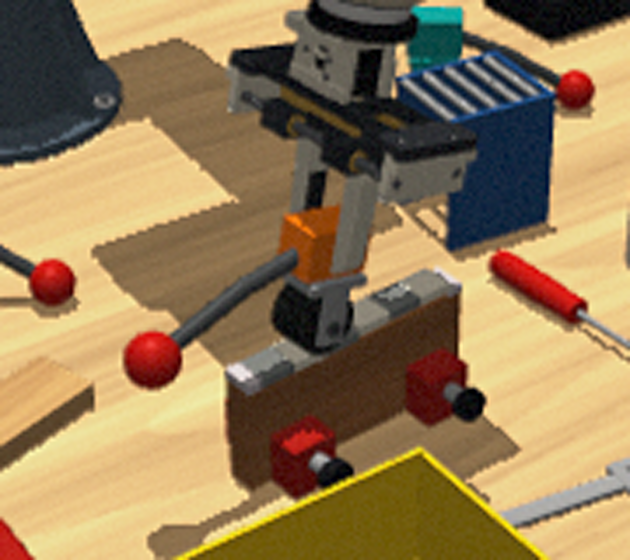

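View pics/6wrist.png

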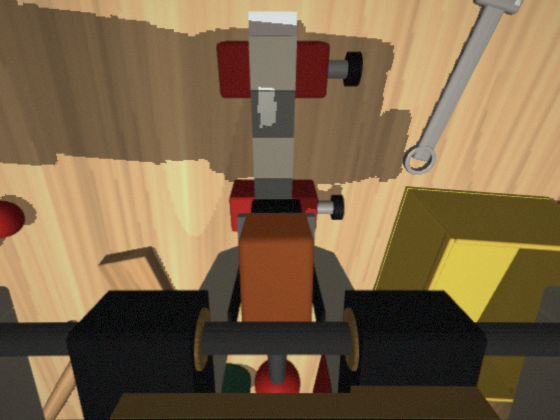

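The strip behind the wheel lies level with the end block, the wheel is centred, and the knob is well clear. I'll keep rolling.

Call:
apply_moves:
  rows: [-0.0003, -0.0014, 0.0065, 0, 0, 0, 0, -0.0003, -0.0014, 0.0065, 0, 0, 0, 0, -0.0003, -0.0014, 0.0065, 0, 0, 0, 0, -0.0003, -0.0014, 0.0065, 0, 0, 0, 0]

```text
time: 16.2
ee_pos: [0.6346, -0.0148, 0.165]
tcp_rot: [-1.783, -0.007, 0.085]
contact_force: [-0.5, -2.7, 12.0]
width: 0.0357
```

Call:
apply_moves:
  rows: [-0.0003, -0.0013, 0.0065, 0, 0, 0, 0, 0, -0.0014, 0.0065, 0, 0, 0, 0, 0, -0.0013, 0.0065, 0, 0, 0, 0, 0, -0.0014, 0.0065, 0, 0, 0, 0]

```text
time: 16.6
ee_pos: [0.6332, 0.0006, 0.165]
tcp_rot: [-1.784, -0.007, 0.085]
contact_force: [-0.8, -3.5, 12.1]
width: 0.0356
```

Call:
apply_moves:
  rows: [0, -0.0013, 0.0065, 0, 0, 0, 0, 0, -0.0014, 0.0065, 0, 0, 0, 0, 0, -0.0013, 0.0065, 0, 0, 0, 0, 0, -0.0014, 0.0065, 0, 0, 0, 0]

```text
time: 17.0
ee_pos: [0.6317, 0.017, 0.165]
tcp_rot: [-1.783, -0.007, 0.085]
contact_force: [-1.3, -2.9, 13.3]
width: 0.0358
```

Run:
```python
from h import *
where()
```

```text
t 17.0 clamp x,y mm [ 1.67 15.31] wheel bottom z mm 96.16 F clamp [-1.5 -2.8 13.3] moment [-1.26  0.4  -0.03] rpy deg [-102.15   -0.38    4.85] w 0.0358
```

Call:
apply_moves:
  rows: [0, -0.0008, 0.0065, 0, 0, 0, 0, 0, -0.0013, 0.0065, 0, 0, 0, 0, 0, -0.0013, 0.0065, 0, 0, 0, 0, 0, -0.0014, 0.0065, 0, 0, 0, 0]

```text
time: 17.4
ee_pos: [0.6305, 0.0324, 0.1649]
tcp_rot: [-1.783, -0.007, 0.084]
contact_force: [-2.7, -3.0, 15.9]
width: 0.0357
```

Call:
apply_moves:
  rows: [0, -0.0014, 0.0065, 0, 0, 0, 0, 0, -0.0013, 0.0065, 0, 0, 0, 0, 0, -0.0013, 0.0065, 0, 0, 0, 0, 0, -0.0014, 0.0065, 0, 0, 0, 0]

```text
time: 17.8
ee_pos: [0.629, 0.0486, 0.1649]
tcp_rot: [-1.783, -0.007, 0.085]
contact_force: [-3.4, -4.9, 17.0]
width: 0.0355
```

Call:
apply_moves:
  rows: [0, -0.0014, 0.0065, 0, 0, 0, 0, 0, -0.0013, 0.0065, 0, 0, 0, 0, 0, -0.0013, 0.0065, 0, 0, 0, 0, 0, -0.0014, 0.0065, 0, 0, 0, 0]

```text
time: 18.2
ee_pos: [0.6277, 0.0643, 0.1648]
tcp_rot: [-1.783, -0.007, 0.084]
contact_force: [-3.5, -2.9, 17.9]
width: 0.0357
```

Call:
apply_moves:
  rows: [0, -0.0014, 0.0065, 0, 0, 0, 0, 0, -0.0013, 0.0065, 0, 0, 0, 0, 0, -0.0013, 0.0065, 0, 0, 0, 0, 0, -0.0014, 0.0065, 0, 0, 0, 0]

```text
time: 18.6
ee_pos: [0.6263, 0.0804, 0.1648]
tcp_rot: [-1.783, -0.006, 0.084]
contact_force: [-4.2, -3.1, 18.5]
width: 0.0354
```

Run:
```python
from h import *
where()
```

```text
t 18.6 clamp x,y mm [ 1.74 78.96] wheel bottom z mm 96.04 F clamp [-4.5 -2.7 18.5] moment [-1.53  0.86 -0.23] rpy deg [-102.15   -0.37    4.84] w 0.0354
```

Call:
apply_moves:
  rows: [0, -0.0013, 0.0065, 0, 0, 0, 0, 0, -0.0013, 0.0065, 0, 0, 0, 0, 0, -0.0014, 0.0065, 0, 0, 0, 0, 0, -0.0004, 0.0025, 0, 0, 0, 0, 0, 0, 0, 0, 0, 0, 0]

```text
time: 19.1
ee_pos: [0.6251, 0.0941, 0.1649]
tcp_rot: [-1.783, -0.007, 0.085]
contact_force: [-6.2, -1.3, 21.1]
width: 0.0361
```

Run:
```python
from h import *
where()
```

```text
t 19.1 clamp x,y mm [ 1.77 92.71] wheel bottom z mm 96.07 F clamp [-6.3 -0.8 21.1] moment [-1.36  1.09 -0.2 ] rpy deg [-102.13   -0.37    4.85] w 0.0361
```

Call:
apply_moves:
  rows: [0, 0.0014, -0.0065, 0, 0, 0, 0, 0, 0.0027, -0.013, 0, 0, 0, 0, 0, 0.0027, -0.013, 0, 0, 0, 0, 0, 0.0027, -0.013, 0, 0, 0, 0, 0, 0.0027, -0.013, 0, 0, 0, 0, 0, 0.0027, -0.013, 0, 0, 0, 0]

```text
time: 19.7
ee_pos: [0.629, 0.0509, 0.1649]
tcp_rot: [-1.781, -0.007, 0.084]
contact_force: [-3.5, 3.2, 19.6]
width: 0.0354
```

Run:
```python
from h import *
where()
```

```text
t 19.7 clamp x,y mm [ 1.93 49.48] wheel bottom z mm 96.13 F clamp [-3.2  3.5 19.6] moment [ 0.03  0.91 -0.19] rpy deg [-102.03   -0.43    4.84] w 0.0354
```

Call:
apply_moves:
  rows: [0, 0.0027, -0.013, 0, 0, 0, 0, 0, 0.0027, -0.013, 0, 0, 0, 0, 0, 0.0027, -0.013, 0, 0, 0, 0, 0, 0.0027, -0.013, 0, 0, 0, 0, 0, 0.0027, -0.013, 0, 0, 0, 0, 0, 0.0027, -0.013, 0, 0, 0, 0]

```text
time: 20.3
ee_pos: [0.6332, 0.0032, 0.1649]
tcp_rot: [-1.781, -0.008, 0.085]
contact_force: [-2.0, 3.1, 17.8]
width: 0.0356
```

Call:
apply_moves:
  rows: [0, 0.0027, -0.013, 0, 0, 0, 0, 0, 0.0027, -0.013, 0, 0, 0, 0, 0, 0.0027, -0.013, 0, 0, 0, 0, 0, 0.0027, -0.013, 0, 0, 0, 0, 0, 0.0027, -0.013, 0, 0, 0, 0, 0, 0.0027, -0.013, 0, 0, 0, 0]

```text
time: 20.9
ee_pos: [0.6374, -0.0445, 0.165]
tcp_rot: [-1.781, -0.008, 0.085]
contact_force: [-0.6, 3.4, 14.3]
width: 0.0353
```

Call:
apply_moves:
  rows: [0, 0.0027, -0.013, 0, 0, 0, 0, 0, 0.0027, -0.013, 0, 0, 0, 0, 0, 0.0027, -0.013, 0, 0, 0, 0, 0, 0.0027, -0.013, 0, 0, 0, 0, 0, 0.0014, -0.0065, 0, 0, 0, 0, 0, 0, 0, 0, 0, 0, 0]

```text
time: 21.5
ee_pos: [0.6406, -0.0809, 0.165]
tcp_rot: [-1.782, -0.009, 0.084]
contact_force: [1.3, 0.2, 11.8]
width: 0.0356
```

Run:
```python
from h import *
where()
```

```text
t 21.5 clamp x,y mm [  2.07 -82.91] wheel bottom z mm 96.18 F clamp [ 1.3  0.1 11.8] moment [-0.55 -0.37  0.12] rpy deg [-102.11   -0.49    4.84] w 0.0356
```

Call:
apply_moves:
  rows: [0, -0.02, -0.0043, 0, 0, 0, 0, 0, -0.06, -0.0128, 0, 0, 0, 0, 0, -0.07, -0.015, 0, 0, 0, 0, 0, -0.02, -0.004, 0, 0, 0, 0, -0.06, 0, 0, 0, 0, 0, 0, -0.06, 0, 0, 0, 0, 0, 0, -0.06, 0, 0, 0, 0, 0, 0, -0.06, 0, 0, 0, 0, 0, 0, 0, 0, 0, 0, 0, 0, 0]

```text
time: 22.4
ee_pos: [0.491, -0.092, 0.2655]
tcp_rot: [-1.78, 0.001, 0.083]
contact_force: [-0.2, 0.4, -3.6]
width: 0.0359
```

Run:
```python
from h import *
where()
s=get_state();p,d=eyes.capture("wrist");save("pics/7wrist.png",p)
u,v,P=pts("wrist",d,s)
L=(P[:,:2]-C)@R.from_euler("z",YAW,degrees=True).as_matrix()[:2,:2]
for y in [-.096]+list(np.arange(-.075,.08,.03))+[.096]:
    m=(abs(L[:,0])<.01)&(abs(L[:,1]-y)<(.004 if abs(y)>.09 else .011))&(P[:,2]>.08);print(round(y,3),m.sum(),np.median(P[m,2]).round(4) if m.any() else None)
p,d=eyes.capture("top")
u,v,P=pts("top",d)
L=(P[:,:2]-C)@R.from_euler("z",YAW,degrees=True).as_matrix()[:2,:2]
for y in [-.096]+list(np.arange(-.075,.08,.03))+[.096]:
    m=(abs(L[:,0])<.01)&(abs(L[:,1]-y)<(.004 if abs(y)>.09 else .011))&(P[:,2]>.08);print("top",round(y,3),m.sum(),np.median(P[m,2]).round(4) if m.any() else None)
p,_=eyes.capture("scene");save("pics/7scene.png",cv2.resize(p[140:300,180:360],None,fx=3.5,fy=3.5,interpolation=cv2.INTER_CUBIC))
delta((.4184,.1103,.15),mat(-7.3))
```

```text
t 22.4 clamp x,y mm [-148.38  -80.88] wheel bottom z mm 196.7 F clamp [-0.2  0.4 -3.6] moment [ 0.4  -0.14 -0.07] rpy deg [-1.0196e+02  3.0000e-02  4.7800e+00] w 0.0359
-0.096 123 0.096
-0.075 375 0.096
-0.045 428 0.0962
-0.015 499 0.0962
0.015 590 0.096
0.045 678 0.0961
0.075 97 0.096
0.096 0 None
top -0.096 3 0.0978
top -0.075 9 0.0967
top -0.045 13 0.0965
top -0.015 43 0.0966
top 0.015 43 0.0962
top 0.045 46 0.0963
top 0.075 47 0.0963
top 0.096 18 0.0977
shift(now axes) [-0.0998  0.1173  0.3797] turn [0.0664 0.067  0.0081] shift(after turn) [-0.1698  0.194   0.3184] rows>= 4.916551369717556 1.9829261812470873
```

View pics/7scene.png

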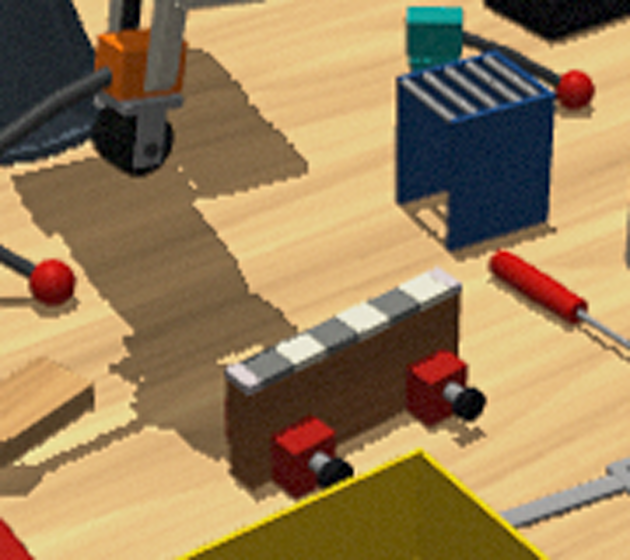

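View pics/7wrist.png

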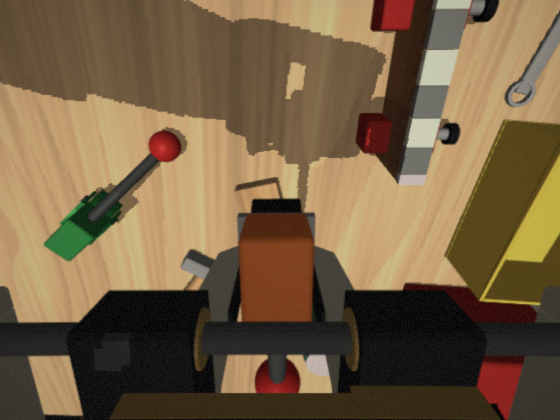

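All six sections read 96.0–96.2 mm in the wrist depth, level with the end block. I'll turn the tool level and carry the roller back to the open bench.

Call:
apply_moves:
  rows: [0, 0, 0, 0.0221, 0.0223, 0.0027, 0, 0, 0, 0, 0.0221, 0.0223, 0.0027, 0, 0, 0, 0, 0.0222, 0.0224, 0.0027, 0, -0.028, 0, 0.053, 0, 0, 0, 0, -0.028, 0, 0.053, 0, 0, 0, 0, -0.028, 0, 0.053, 0, 0, 0, 0, -0.028, 0, 0.053, 0, 0, 0, 0, -0.028, 0, 0.053, 0, 0, 0, 0, -0.03, 0, 0.053, 0, 0, 0, 0, 0, 0, 0, 0, 0, 0, 0, 0, 0, 0, 0, 0, 0, 0]

```text
time: 23.65
ee_pos: [0.4186, 0.1105, 0.2666]
tcp_rot: [-1.571, -0.0, -0.125]
contact_force: [0.8, -0.7, -4.1]
width: 0.0357
```

Run:
```python
from h import *
s=get_state();p,d=eyes.capture("wrist");save("pics/8wrist.png",p);print(s["ee_pos"],np.degrees(s["tcp_rot"]),s["contact_force"])
p,_=eyes.capture("scene");save("pics/8scene.png",cv2.resize(p[80:240,160:380],None,fx=3.5,fy=3.5,interpolation=cv2.INTER_CUBIC))
delta((.4184,.1103,.0705),mat(-7.3))
```

```text
[0.41860783 0.11052756 0.26658168] [-9.00313040e+01 -1.12176930e-02 -7.18077489e+00] [ 0.78987766 -0.73428172 -4.0704408 ]
shift(now axes) [-0.0008  0.3268  0.0014] turn [ 0.0002 -0.0001  0.    ] shift(after turn) [-0.0008  0.3268  0.0012] rows>= 3.9221328416517256 0.004097725210638981
```

View pics/8scene.png

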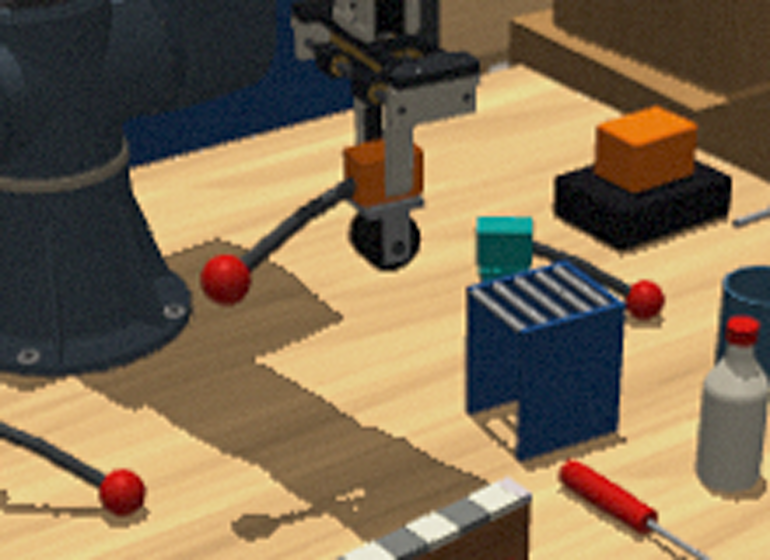

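View pics/8wrist.png

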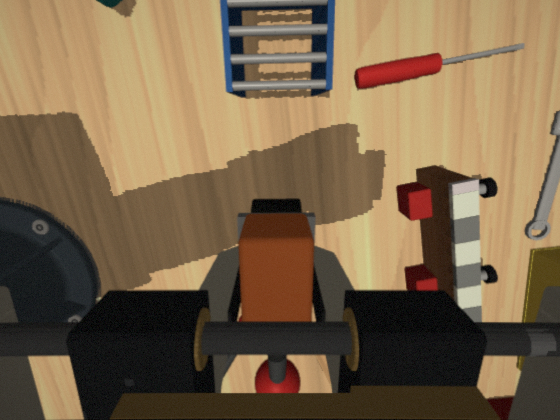

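The grip pose matches the one at pickup (knob at (277,380) again). Lowering now.

Call:
apply_moves:
  rows: [0, 0.06, 0, 0, 0, 0, 0, 0, 0.07, 0, 0, 0, 0, 0, 0, 0.07, 0, 0, 0, 0, 0, 0, 0.06, 0, 0, 0, 0, 0, 0, 0.035, 0, 0, 0, 0, 0, 0, 0.015, 0, 0, 0, 0, 0, 0, 0.008, 0, 0, 0, 0, 0, 0, 0.004, 0, 0, 0, 0, 0, 0, 0, 0, 0, 0, 0, 0, 0, 0, 0, 0, 0, 0, 0]

```text
time: 24.75
ee_pos: [0.4187, 0.11, 0.0744]
tcp_rot: [-1.571, -0.002, -0.127]
contact_force: [-0.5, -0.1, -4.6]
width: 0.0356
```

Call:
apply_moves:
  rows: [0, 0.0025, 0, 0, 0, 0, 0, 0, 0, 0, 0, 0, 0, 0]

```text
time: 24.95
ee_pos: [0.4182, 0.11, 0.0724]
tcp_rot: [-1.571, -0.001, -0.127]
contact_force: [-0.5, 0.1, -5.2]
width: 0.0358
```

Call:
apply_moves:
  rows: [0, 0.002, 0, 0, 0, 0, 0, 0, 0, 0, 0, 0, 0, 0]

```text
time: 25.15
ee_pos: [0.4181, 0.11, 0.0709]
tcp_rot: [-1.571, -0.0, -0.127]
contact_force: [0.8, -0.0, -3.6]
width: 0.0352
```

Call:
apply_moves:
  rows: [0, 0.0016, 0, 0, 0, 0, 0, 0, 0, 0, 0, 0, 0, 0]

```text
time: 25.35
ee_pos: [0.4181, 0.11, 0.0699]
tcp_rot: [-1.571, -0.0, -0.127]
contact_force: [0.0, -0.3, -3.1]
width: 0.036
```

Call:
apply_moves:
  rows: [0, 0.0012, 0, 0, 0, 0, 0, 0, 0, 0, 0, 0, 0, 0]

```text
time: 25.55
ee_pos: [0.4183, 0.11, 0.0698]
tcp_rot: [-1.571, -0.0, -0.127]
contact_force: [-1.5, -0.3, 6.5]
width: 0.0356
```

Contact felt on the bench. Now I'll ease up slightly, open slowly and withdraw.

Call:
apply_moves:
  rows: [0, -0.001, 0, 0, 0, 0, 0, 0, 0, 0, 0, 0, 0, 0.45, 0, 0, 0, 0, 0, 0, 0.6, 0, 0, 0, 0, 0, 0, 0.9, 0, 0, 0, 0, 0, 0, 1, 0, 0, 0, 0, 0, 0, 1, 0, 0, 0, 0, 0, 0, 1, 0, -0.03, 0, 0, 0, 0, 1, 0, -0.06, 0, 0, 0, 0, 1, 0, -0.08, 0, 0, 0, 0, 1, 0, -0.08, 0, 0, 0, 0, 1, 0, -0.05, -0.05, 0, 0, 0, 1]

```text
time: 26.75
ee_pos: [0.4151, 0.0814, 0.2532]
tcp_rot: [-1.57, -0.004, -0.125]
contact_force: [-0.1, 0.2, -0.2]
width: 0.0931
```

Call:
apply_moves:
  rows: [0, 0, -0.06, 0, 0, 0, 1, 0, 0, -0.05, 0, 0, 0, 1, 0, 0, 0, 0, 0, 0, 1, 0, 0, 0, 0, 0, 0, 1]

```text
time: 27.15
ee_pos: [0.4058, 0.0146, 0.2499]
tcp_rot: [-1.571, -0.0, -0.129]
contact_force: [-0.6, -0.8, -0.1]
width: 0.0927
```

Run:
```python
from h import *
s=get_state();p,d=eyes.capture("wrist");save("pics/9wrist.png",p);print(s["time"],s["ee_pos"],s["contact_force"],s["width"])
u,v,P=pts("wrist",d,s);hsv=cv2.cvtColor(p,cv2.COLOR_RGB2HSV)
m=(hsv[v,u,0]>=7)&(hsv[v,u,0]<=20)&(hsv[v,u,1]>150)&(P[:,2]>.09)&(P[:,2]<.115)
Q=P[m];print(len(Q),np.median(Q[:,2]),cv2.minAreaRect((Q[:,:2]*1000).astype(np.float32)))
L=(P[:,:2]-C)@R.from_euler("z",YAW,degrees=True).as_matrix()[:2,:2]
for y in [-.096]+list(np.arange(-.075,.08,.03))+[.096]:
    m=(abs(L[:,0])<.01)&(abs(L[:,1]-y)<(.004 if abs(y)>.09 else .011))&(P[:,2]>.08);print(round(y,3),m.sum(),np.median(P[m,2]).round(4) if m.any() else None)
p,_=eyes.capture("scene");save("pics/9scene.png",p)
```

```text
27.15 [0.40584454 0.01463797 0.24987309] [-0.56100258 -0.82461988 -0.11236759] 0.0926760598679975
2253 0.101426989541827 ((418.2430114746094, 109.6448745727539), (54.952247619628906, 34.31473922729492), 83.60951232910156)
-0.096 120 0.0959
-0.075 331 0.0958
-0.045 352 0.096
-0.015 388 0.096
0.015 418 0.096
0.045 454 0.096
0.075 488 0.096
0.096 189 0.0961
```

View pics/9scene.png

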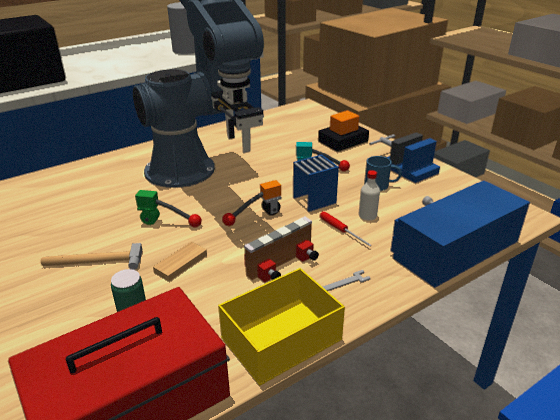

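View pics/9wrist.png

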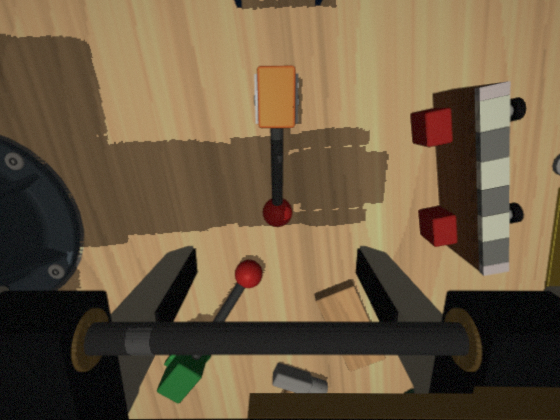

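The roller stands on its wheel and knob: block at (277,97), knob at (278,212) in the wrist view. Every strip section reads level with the end blocks, and nothing else appears moved. I'm handing the job in.

```bash
python3 -c "
from station import workorder;print(workorder.job_done())"
```

```text
the job is handed in; nothing more can be done
None
```

The job is done and handed in at about 27 s of the 72 s allowed; the hand-in gave no verdict.

**What I did**
- I drew the roller about 157 mm out of the rack by its knob and let go on the open bench.
- I took it afresh by the orange block with 60 N grip and pitched it 12° nose-down.
- Feeling for the edge, I found the strip's seated level about 96 mm above the bench.
- I rolled the wheel from the section 0 end to the section 5 end, then back to section 0. The net pressing readings were about 16 to 26 N, with sideways forces up to about 7 N.
- I set the roller back on the bench on its wheel and knob and let go.

**Last checks**
- **Strip:** in the wrist camera's depth, all six sections read 95.8–96.0 mm, and the end blocks 95.9–96.1 mm.
- **Roller:** the block's top is at 101.4 mm (102 expected), so it stands level. The gripper was open and clear of everything.
- **Other things:** by eye in the pictures, nothing else had moved; I did not measure each one.

**What failed or disagreed**
- No check failed.
- The top camera read the end blocks about 1–1.5 mm higher than the sections, from few pixels; the wrist view and the feel of the roll did not show this.
- The wheel ran about 1–2 mm off the strip's centre line.

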